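# Slide the lamp battery between the cases onto its charger

## Task

Push the orange lamp battery along the table, through the narrow gap between the two slim green cases, until its contact end sits flat against the grey charging dock behind them. Push it gently with the fingertips, never lifting or tipping it, leave everything else where it stands, and finish with the hand clear.

Things in the scene. Friction and masses are not known exactly. Their poses are not given: they have to be found in the camera images.
- battery: orange box-shaped lamp battery, loose on the table, 84 long (its x) x 70 wide (its y) x 40 high, upright corners rounded 8 mm, about 0.3 to 0.6 kg; brass contacts on its +x end. Origin at the centre of its underside. It starts in front of the gap, offset and turned (up to about 20 degrees), its +x end towards the dock; sliding friction on the table coefficient about 0.45 to 0.75
- dock: grey charging dock, fixed to the table, 110 wide x 60 high. Origin on the table at the middle of its contact face, the upright face that looks to its -x. Its +x is the direction in which the battery must travel; with the battery home the two origins are 42 mm apart and their x axes parallel. A yellow outline is painted on the table before the face
- case_a: slim olive-green case on the +y side of the gap, fixed to the table, 70 along the travel (its x) x 130 across (its y) x 48 high, upright corners rounded 10 mm, axes parallel to the dock's. Origin at the centre of its underside; its -y face is one side of the gap
- case_b: the same kind of case on the -y side of the gap; its +y face is the other side. The gap between the cases is 77 to 80 mm wide and centred within 1 mm on the dock's x axis; it is 70 mm long and ends 94 mm before the dock's face, so the battery passes wholly through it
- bottle: clear water bottle with blue cap, 60 dia x 170 high, standing; origin at centre of its foot. Bystander, to be left alone
- torch: yellow and black torch, 42 dia x 125 high, standing on its tail; origin at centre of its foot. Bystander, to be left alone
- tape: red roll of tape (ring), 90 outside dia x 30 high, lying flat; origin at centre of its underside. Bystander, to be left alone
- radio: black hand-held radio, 34 x 58 x 110 plus a short aerial, standing; origin at centre of its foot. Bystander, to be left alone
- mug: white mug, 80 dia x 90 high; origin at centre of its foot. Bystander, to be left alone
- driver: screwdriver with black handle lying on the table; origin on its axis. Bystander, to be left alone
There are look-alikes about, which are no part of the job. Of the things shaped like the battery, the orange one is meant. What is shaped like the dock but blue is not meant.

How it is judged:
By the outcome, as a careful person would: the job done as asked, in the order asked, and still so for the second after the job is handed in, with the robot touching nothing.
It also fails if it takes over 64 s, if anything falls off the work surface, if the arm or the gripper's body presses on something with over 40 N, if the wrist force passes 120 N, or if a joint passes its speed limit or range.

## Robot

A 7-joint arm with a two-finger parallel gripper is mounted at the origin on the work surface. World frame = base frame: x ahead of the robot, y to its left, z up, the work surface at z = 0. Lengths are in m, angles in rad, forces in N, time in s.
With the tool pointing down it reaches from about 0.4 to 0.875 m from the base axis. Payload 19.3 kg.
Tool frame: the origin (TCP) lies at the very end of the fingers, on their centre line; the grasp point (between the pads) lies 19 mm behind it; z points along the fingers, y is the direction in which the jaws open and shut (so a half turn about z gives the same grasp; the last joint's range is limited). The gripper opens to 85 mm and grips with 20 to 120 N. Pads are 22 mm wide; open, the fingers measure 114 mm over their backs; the gripper's body (76 mm by 85 mm) begins 54 mm behind the grasp point. The pads swing forward as they close: fully open they stand 13 mm farther back than shut.
Start: joints at [1.133, 0.521, -0.036, 1.599, 0.021, 1.021, -0.113], TCP at [0.225, -0.583, 0.231] pointing down, gripper open.
Joint ranges: [-2.91, 2.91], [-0.3, 2.13], [-1.5, 1.42], [0.17, 2.43], [-1.26, 4.41], [0.16, 1.93], [-2.52, 2.52]. Speed limits (rad/s): [1.89, 1.89, 2.39, 2.39, 3.01, 3.01, 3.01].

## Interface

Orientations are given as [roll, pitch, yaw] about the fixed x, y, z axes, in that order (R = Rz(yaw) Ry(pitch) Rx(roll)).
In Python, from workcell import telemetry, imaging, ticket gives the robot as it stands.
- The arm moves only by the tool carry_out, never from a script. Its argument "series" is a list of rows, each a list of 7 numbers: the shift along the tool's x, y, z in m, then the turn, a rotation vector about the tool's x, y, z in rad, then the closure in counts, from 0 (fully open) to 255 (shut). In form: [[tx, ty, tz, ax, ay, az, jaw], ...]. A call has 1 to 10 rows; each row is the pose to reach, as a shift and turn from the pose commanded when the call began, along the tool's axes at that moment; what a row does not reach only later rows make up. A row lasts 1/8 s, in which the tool goes at most 62.5 mm and 10.7 degrees, less where a joint would pass 70% of its speed; a pose out of reach is approached as far as the arm can. A call with a gripper value outside its range is refused whole. The fingers move at their own pace and stop on an object; "force" is the grip in N (left out, the last holds). Time passes only in rows, so rows that repeat a pose let the fingers close. It gives the time, the measured TCP pose, the force and the opening at its end, in the units of the state.
- telemetry.observe(): the state, without advancing time (a new reading comes with each control period).
- imaging.grab_frame(name): name is "side" or "top" or "wrist"; returns (picture, depth): 420x560x3 uint8, blue, green, red; 420x560 float32, m along the optical axis (not along the pixel's ray), 0 where there is no reading.
- imaging.camera_info(name): a dict with "mtx" (3x3 intrinsics, pixels), "dist_coeffs" ([k1, k2, p1, p2, k3] as OpenCV has them; the pictures are not rectified), "extrinsics" (4x4, takes a point from camera to world coordinates); the wrist camera has in their place "hand_eye" (4x4, takes a point from camera to tool coordinates, whose origin is the TCP and whose axes are the flange's). Camera axes: x right, y down, z forward; pixel columns grow to the right and rows downward; lengths in m; the calibration is good to about 2 mm. A picture is of the moment at which its call begins: read the wrist's pose just before it. camera_info takes no time and is no camera call.
- ticket.job_done(): hands the job in, once; it reports no verdict.
The state is a dict: "clock": time; "qpos": joint angles; "qd": joint speeds; "joint_efforts": joint torques, N m; "position": TCP position; "tool_rot": TCP orientation; "force": force on the tool from outside, world axes, zero at the start; "moment": the same for the moment, N m; "grip_width": finger opening in m.
Only numpy, scipy, OpenCV 4.12 (cv2) and the standard library are available. Lean on these libraries where they do the work, as an engineer would, in place of code of your own. Each camera call takes 0.05 s, during which the arm holds its last target.

## Working session

There is one attempt and no reset: what is moved stays moved. The work goes in short steps, Python scripts to look and compute and a tool call to move; the robot and the scene stay as the last step left them, time stands still between calls to the robot, and variables do not carry over. Pictures are saved under pics/ and viewed, and the job is handed in when it is done.

Besides the shell and the picture viewer there is one more tool, called after "Request:" by a JSON object that holds its "op" and its "data", one argument or row to a line. carry_out: Moves the arm, as the interface text tells. Its arguments: {"type":"object","properties":{"series":{"type":"array"},"force":{"type":"number"}},"required":["series"]}

```bash
mkdir -p pics; ls; python3 - <<'E'
from workcell import telemetry, imaging
import cv2,numpy as np
s=telemetry.observe(); print(s)
for n in ("side","top"):
    p,d=imaging.grab_frame(n); cv2.imwrite(f"pics/{n}0.png",p); np.save(f"pics/{n}0.npy",d)
    i=imaging.camera_info(n); print(n,i)
print(imaging.camera_info("wrist"))
E
```

```text
pics
{'clock': 0.0, 'qpos': array([ 1.13281185,  0.52204955, -0.03632491,  1.60000197,  0.02124463,
        1.02105378, -0.11276694]), 'qd': array([ 0.00021815,  0.00169966,  0.00140765,  0.00063439,  0.001807  ,
       -0.00016282, -0.00048112]), 'joint_efforts': array([-3.18114346e-06, -9.27130437e+01,  1.98009767e+00, -3.69933414e+01,
        1.78544316e-02,  8.52772209e-03, -7.02190459e-05]), 'position': array([ 0.22455542, -0.58291921,  0.23070578]), 'tool_rot': array([-3.14047208e+00,  1.17670699e-04,  3.67828707e-01]), 'force': array([ 0.40875473, -0.50221356, -0.03818059]), 'moment': array([ 0.00807003, -0.03277773,  0.02914627]), 'grip_width': 0.08541286572746216}
side {'mtx': array([[484.56806962,   0.        , 284.15827022],
       [  0.        , 484.56806962, 211.07828384],
       [  0.        ,   0.        ,   1.        ]]), 'dist_coeffs': array([-0.00705802,  0.        ,  0.        ,  0.        ,  0.        ]), 'extrinsics': array([[-0.82846586, -0.34256713,  0.44304862,  0.01032938],
       [-0.55973378,  0.53262159, -0.63483253,  0.79060699],
       [-0.0185045 , -0.7
[... 520 characters left out ...]
401, -0.97822949,  1.0182477 ],
       [ 0.        ,  0.        ,  0.        ,  1.        ]])}
{'mtx': array([[375.95728426,   0.        , 280.19840585],
       [  0.        , 375.95728426, 219.55868625],
       [  0.        ,   0.        ,   1.        ]]), 'dist_coeffs': array([-0.07209931,  0.        ,  0.        ,  0.        ,  0.        ]), 'hand_eye': array([[-1.77694783e-04, -9.63007963e-01, -2.69472877e-01,
         6.93601684e-02],
       [ 9.99999790e-01, -3.38978663e-04,  5.51982846e-04,
         4.07287563e-04],
       [-6.22909432e-04, -2.69472723e-01,  9.63007821e-01,
        -1.41583275e-01],
       [ 0.00000000e+00,  0.00000000e+00,  0.00000000e+00,
         1.00000000e+00]])}
```

View pics/top0.png

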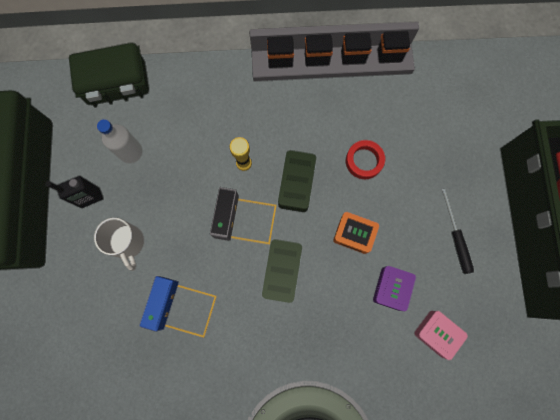

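View pics/side0.png

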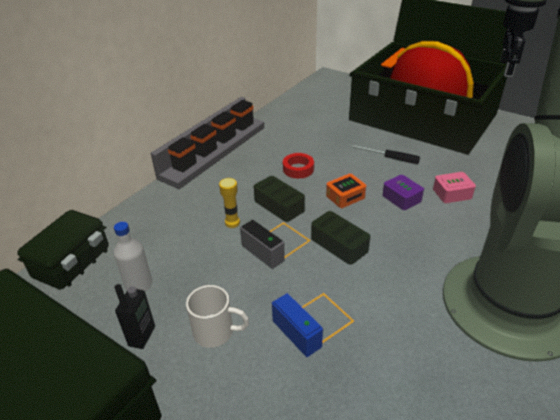

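Top view: the battery-shaped things are orange (357,233), purple (396,288) and pink (443,335), so the orange one is the target. The dock shapes are grey (225,214) and blue (158,304), so the grey one. The cases are at (297,180) and (282,270). Travel is roughly world +y.

```bash
cat > h.py <<'E'
import numpy as np,cv2
from workcell import imaging,telemetry
from scipy.spatial.transform import Rotation as R
def T_of(name,state=None):
    i=imaging.camera_info(name)
    if name!='wrist': return i,np.array(i['extrinsics'])
    T=np.eye(4);T[:3,:3]=R.from_euler('xyz',state['tool_rot']).as_matrix();T[:3,3]=state['position']
    return i,T@i['hand_eye']
def cloud(d,i,T):
    h,w=d.shape
    u,v=np.meshgrid(np.arange(w),np.arange(h))
    n=cv2.undistortPoints(np.stack([u,v],-1).reshape(-1,1,2).astype(np.float64),i['mtx'],i['dist_coeffs']).reshape(h,w,2)
    P=np.concatenate([n*d[...,None],d[...,None]],-1)
    return P@T[:3,:3].T+T[:3,3]
def ray_z(px,z,i,T):
    n=cv2.undistortPoints(np.array(px,float).reshape(-1,1,2),i['mtx'],i['dist_coeffs']).reshape(-1,2)
    r=np.c_[n,np.ones(len(n))]@T[:3,:3].T
    return T[:3,3]+r*((z-T[2,3])/r[:,2])[:,None]
E
python3 - <<'E'
from h import *
for n,seeds in (('top',dict(bat=(357,222),A=(297,180),B=(282,270),dock=(225,205),tab=(330,190))),('side',dict(bat=(340,195),A=(279,193),B=(340,230),dock=(265,234)))):
    i,T=T_of(n); d=np.load(f'pics/{n}0.npy'); p=cv2.imread(f'pics/{n}0.png')
    C=cloud(d,i,T)
    for k,(u,v) in seeds.items():
        z=C[v,u,2]
        m=((np.abs(C[...,2]-z)<0.006)&(d>0)).astype(np.uint8)
        if k=='tab': print(k,C[v,u]);continue
        nl,l=cv2.connectedComponents(m,connectivity=4)
        q=C[l==l[v,u]]
        r=cv2.minAreaRect((q[:,:2]*1000).astype(np.float32))
        print(n,k,len(q),'z',np.median(q[:,2]).round(4),'rect',np.round(r[0],1),np.round(r[1],1),round(r[2],2))
p=cv2.imread('pics/top0.png');cv2.imwrite('pics/top0c.png',cv2.resize(p[130:310,190:410],None,fx=3.5,fy=3.3,interpolation=cv2.INTER_CUBIC))
E
```

```text
top bat 1168 z 0.0407 rect [ 460.6 -138. ] [84.2 71. ] 66.04
top A 1708 z 0.0483 rect [587.7 -12.1] [ 69.9 131. ] 77.41
top B 1924 z 0.0481 rect [383.9  33.6] [ 70.  130.1] 77.43
top dock 813 z 0.0637 rect [518.  156.1] [ 39.7 108.8] 77.48
tab [ 0.56767827 -0.0908794  -0.0009244 ]
side bat 576 z 0.0402 rect [ 458.  -136.4] [87.2 74. ] 65.91
side A 941 z 0.0478 rect [585.8 -10.6] [ 74.9 135.8] 76.58
side B 1206 z 0.0483 rect [381.6  33.7] [ 74.  131.6] 76.54
side dock 561 z 0.0636 rect [514.9 159. ] [ 39. 107.] 76.83
```

View pics/top0c.png

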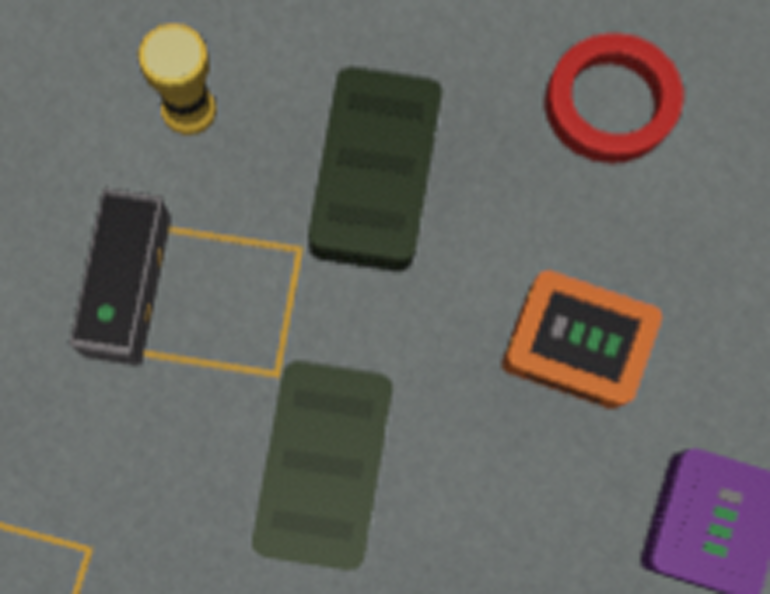

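```bash
cat >> h.py <<'E'
TH=np.deg2rad(77.45); t=np.array([np.cos(TH),np.sin(TH)]); n=np.array([-t[1],t[0]]); G=np.array([.4858,.01075])
def to_tn(p): q=np.asarray(p)[...,:2]-G; return np.stack([q@t,q@n],-1)
def from_tn(a,b): return G+a*t+b*n
def shift(pos,yawdeg,s=None):
    s=s or telemetry.observe()
    R0=R.from_euler('xyz',s['tool_rot']); R1=R.from_euler('xyz',[np.pi,0,np.deg2rad(yawdeg)])
    return np.round(R0.inv().apply(np.array(pos)-s['position']),4), np.round((R0.inv()*R1).as_rotvec(),4)
def rep():
    s=telemetry.observe(); print('t',round(s['clock'],2),'pos',s['position'].round(4),'tn',to_tn(s['position']).round(4),'yaw',np.rad2deg(s['tool_rot'][2]).round(2),'rp',s['tool_rot'][:2].round(4),'F',s['force'].round(2),'Ftn',(s['force'][:2]@t).round(2),(s['force'][:2]@n).round(2),'w',s['grip_width'].round(4)); return s
def bat(tag,name='top',save=True):
    s=telemetry.observe(); p,d=imaging.grab_frame(name); i,T=T_of(name,s); C=cloud(d,i,T)
    cv2.imwrite(f'pics/{tag}.png',p)
    hsv=cv2.cvtColor(p,cv2.COLOR_BGR2HSV)
    m=((np.abs(C[...,2]-.0405)<.006)&(d>0)&(np.linalg.norm(C[...,:2]-np.array([.48,-.04]),axis=-1)<.22)).astype(np.uint8)
    org=((hsv[...,0]>4)&(hsv[...,0]<18)&(hsv[...,1]>150)&(hsv[...,2]>110))
    nl,l=cv2.connectedComponents(m,connectivity=4)
    k=np.bincount(l[org&(m>0)],minlength=nl);k[0]=0;k=k.argmax()
    q=C[l==k]; r=cv2.minAreaRect((q[:,:2]*1000).astype(np.float32))
    c=np.array(r[0])/1000
    print(tag,'bat',c.round(4),'tn',(to_tn(c)*1000).round(1),'size',np.round(r[1],1),'ang',round(r[2],2),'z',np.median(q[:,2]).round(4),'n',len(q))
E
python3 - <<'E'
from h import *
i,T=T_of('top')
print('tape',ray_z([(366,160)],.03,i,T),'driver',ray_z([(447,205),(470,270)],.01,i,T),'torch',ray_z([(240,150)],.1,i,T))
rep()
b=np.array([.4606,-.138])
print(to_tn(b)); a=to_tn(b)
x=from_tn(a[0],a[1]-.074); print(x)
print(shift([*x,.16],-12.55))
E
```

```text
tape [[ 0.62741447 -0.17636976  0.03      ]] driver [[ 0.51428986 -0.35958843  0.01      ]
 [ 0.36180502 -0.39230606  0.01      ]] torch [[0.64345694 0.11013614 0.1       ]]Traceback (most recent call last):
  File "<stdin>", line 4, in <module>
  File "h.py", line 27, in rep
    s=telemetry.observe(); print('t',round(s['clock'],2),'pos',s['position'].round(4),'tn',to_tn(s['position']).round(4),'yaw',np.rad2deg(s['tool_rot'][2]).round(2),'rp',s['tool_rot'][:2].round(4),'F',s['force'].round(2),'Ftn',(s['force'][:2]@t).round(2),(s['force'][:2]@n).round(2),'w',s['grip_width'].round(4)); return s
                                                                                                                                                                                                                                                                                               ^^^^^^^^^^^^^^^^^^^^^
AttributeError: 'float' object has no attribute 'round'
```

```bash
sed -i "s/s\['grip_width'\].round(4)/round(float(s['grip_width']),4)/" h.py
python3 - <<'E'
from h import *
rep()
b=np.array([.4606,-.138])
print(to_tn(b)); a=to_tn(b)
x=from_tn(a[0],a[1]-.074); print(x)
print(shift([*x,.16],-12.55))
E
```

```text
t 0.1 pos [ 0.2246 -0.5829  0.2308] tn [-0.6362  0.126 ] yaw 21.07 rp [-3.1405  0.    ] F [ 1.2  -0.2  -0.23] Ftn 0.07 -1.22 w 0.0856
[-0.15067163 -0.00772422]
[ 0.5328319  -0.15407957]
(array([ 0.4418, -0.2893,  0.0711]), array([-1.000e-03,  4.000e-04,  5.868e-01]))
```

Request:
{"op": "carry_out", "data": {
  "series": [
    [0.442,-0.289,0.02,0,0,0.587,150],
    [0.442,-0.289,0.02,0,0,0.587,150],
    [0.442,-0.289,0.02,0,0,0.587,150],
    [0.442,-0.289,0.02,0,0,0.587,150],
    [0.442,-0.289,0.02,0,0,0.587,150],
    [0.442,-0.289,0.02,0,0,0.587,150],
    [0.442,-0.289,0.02,0,0,0.587,150],
    [0.442,-0.289,0.02,0,0,0.587,150],
    [0.442,-0.289,0.05,0,0,0.587,150],
    [0.442,-0.289,0.071,0,0,0.587,150]
  ],
  "force": 20
}}

```text
clock: 1.35
position: [0.5343, -0.1514, 0.1589]
tool_rot: [-3.14, 0.001, -0.215]
force: [-0.6, -1.1, 0.3]
grip_width: 0.0351
```

```bash
python3 - <<'E'
from h import *
s=rep()
p,d=imaging.grab_frame('wrist'); cv2.imwrite('pics/w1.png',p)
p,d=imaging.grab_frame('side'); cv2.imwrite('pics/s1.png',p)
s=rep()
a=to_tn([.4606,-.138]);x=from_tn(a[0],a[1]-.074);print(shift([*x,.008],-12.55))
E
```

```text
t 1.35 pos [ 0.5343 -0.1514  0.1589] tn [-0.1477 -0.0826] yaw -12.31 rp [-3.1405e+00  7.0000e-04] F [-0.55 -1.11  0.29] Ftn -1.2 0.3 w 0.0351
t 1.45 pos [ 0.5322 -0.1538  0.1582] tn [-0.1506 -0.081 ] yaw -12.5 rp [3.1415 0.0039] F [-0.7   0.22 -0.6 ] Ftn 0.06 0.73 w 0.0352
(array([1.300e-03, 1.000e-04, 1.502e-01]), array([0.0001, 0.0039, 0.0009]))
```

View pics/w1.png

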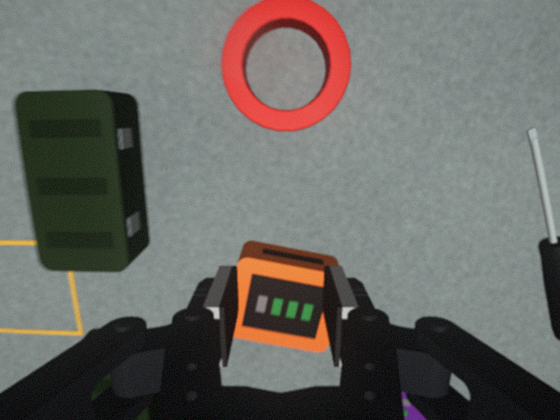

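View pics/s1.png

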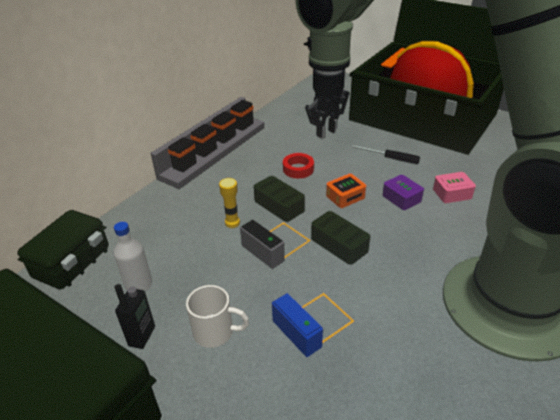

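```bash
python3 - <<'E'
from h import *
i=imaging.camera_info('wrist'); s=rep()
p,d=imaging.grab_frame('wrist')
C=cloud(d,i,np.array(i['hand_eye']))
m=(d>0)&(C[...,2]<.03)&(d<.16)
Q=C[m]; print(len(Q), d[d>0].min())
for a in np.arange(-.13,.02,.01):
    q=Q[(Q[:,2]>=a)&(Q[:,2]<a+.01)]
    if len(q): print(round(a,3),len(q),'x',q[:,0].min().round(3),q[:,0].max().round(3),'y',q[:,1].min().round(3),q[:,1].max().round(3),'|y|min',np.abs(q[:,1]).min().round(3))
E
```

```text
t 1.45 pos [ 0.5322 -0.1538  0.1582] tn [-0.1506 -0.081 ] yaw -12.5 rp [3.1415 0.0039] F [-0.7   0.22 -0.6 ] Ftn 0.06 0.73 w 0.0352
44065 0.060527354
-0.1 115 x 0.019 0.021 y -0.017 0.014 |y|min 0.009
-0.09 7620 x 0.008 0.02 y -0.059 0.058 |y|min 0.0
-0.08 12290 x -0.001 0.02 y -0.061 0.06 |y|min 0.0
-0.07 5966 x -0.01 0.019 y -0.057 0.057 |y|min 0.014
-0.06 10421 x -0.012 0.016 y -0.054 0.053 |y|min 0.017
-0.05 2681 x -0.011 0.016 y -0.05 0.05 |y|min 0.018
-0.04 1875 x -0.01 0.013 y -0.031 0.03 |y|min 0.017
-0.03 1384 x -0.01 0.013 y -0.032 0.031 |y|min 0.017
-0.02 1118 x -0.01 0.013 y -0.031 0.031 |y|min 0.017
-0.01 589 x -0.01 0.013 y -0.031 0.03 |y|min 0.017
-0.0 6 x -0.004 -0.002 y -0.018 0.018 |y|min 0.018
```

```bash
python3 - <<'E'
from h import *
i=imaging.camera_info('wrist'); s=rep()
p,d=imaging.grab_frame('wrist')
C=cloud(d,i,np.array(i['hand_eye']))
Q=C[(d>0)&(d<.16)&(C[...,2]<.03)]
for w in (.033,.036,.04): print(w,np.sort(Q[np.abs(Q[:,1])>w][:,2])[-20:].round(4)[[0,-1]])
q=Q[(Q[:,2]>-.03)]; print(np.percentile(q[:,0],[0,2,50,98,100]).round(4), q[:,2].max())
x=from_tn(-.1507,-.082);print(shift([*x,.016],-12.55))
E
```

```text
t 1.5 pos [ 0.5326 -0.1546  0.1596] tn [-0.1512 -0.0816] yaw -12.56 rp [3.1414e+00 2.2000e-03] F [ 0.36 -0.65  0.84] Ftn -0.56 -0.49 w 0.0352
0.033 [-0.0417 -0.0402]
0.036 [-0.0427 -0.0413]
0.04 [-0.0452 -0.0436]
[-0.0103 -0.0084  0.0083  0.0125  0.013 ] 0.0010674339569519409
(array([-0.    , -0.0009,  0.1445]), array([ 0.0002,  0.0006, -0.0007]))
```

Request:
{"op": "carry_out", "data": {
  "series": [
    [0,0,0.05,0,0,0,150],
    [0,0,0.1,0,0,0,150],
    [0,0,0.13,0,0,0,150],
    [0,0,0.142,0,0,0,150],
    [0,0,0.142,0,0,0,150]
  ]
}}

```text
clock: 2.17
position: [0.5335, -0.155, 0.0189]
tool_rot: [3.142, -0.0, -0.22]
force: [0.4, 1.0, -0.2]
grip_width: 0.0348
```

```bash
python3 - <<'E'
from h import *
rep(); bat('t2'); p=cv2.imread('pics/t2.png');cv2.imwrite('pics/t2c.png',cv2.resize(p[130:310,190:410],None,fx=3.5,fy=3.3,interpolation=cv2.INTER_CUBIC))
E
```

```text
t 2.17 pos [ 0.5335 -0.155   0.0189] tn [-0.1515 -0.0826] yaw -12.59 rp [ 3.1415e+00 -4.0000e-04] F [ 0.44  0.97 -0.21] Ftn 1.04 -0.22 w 0.0348
t2 bat [ 0.47   -0.1167] tn [-127.8  -12.3] size [39.9 71.2] ang 68.49 z 0.0406 n 488
```

View pics/t2c.png

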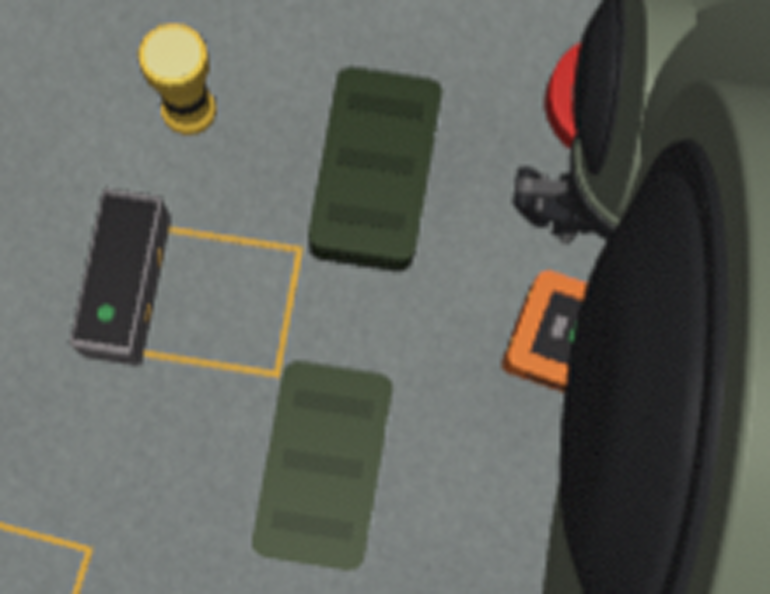

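Request:
{"op": "carry_out", "data": {
  "series": [
    [-0.008,0,0,0,0,0,150],
    [-0.016,0,0,0,0,0,150],
    [-0.02,0,0,0,0,0,150],
    [-0.023,0,0,0,0,0,150],
    [-0.025,0,0,0,0,0,150],
    [-0.027,0,0,0,0,0,150],
    [-0.029,0,0,0,0,0,150],
    [-0.031,0,0,0,0,0,150],
    [-0.033,0,0,0,0,0,150],
    [-0.033,0,0,0,0,0,150]
  ]
}}

```text
clock: 3.48
position: [0.5008, -0.1474, 0.0183]
tool_rot: [3.142, 0.0, -0.219]
force: [1.5, 0.3, -0.6]
grip_width: 0.0352
```

```bash
python3 - <<'E'
from h import *
rep(); bat('s3','side'); p=cv2.imread('pics/s3.png');cv2.imwrite('pics/s3c.png',cv2.resize(p[130:290,220:420],None,fx=4,fy=3.7,interpolation=cv2.INTER_CUBIC))
bat('w3','wrist'); rep()
E
```

```text
t 3.48 pos [ 0.5008 -0.1474  0.0183] tn [-0.1511 -0.049 ] yaw -12.56 rp [3.1415e+00 4.0000e-04] F [ 1.54  0.32 -0.64] Ftn 0.65 -1.44 w 0.0352
s3 bat [ 0.4632 -0.1429] tn [-154.9  -11.3] size [87.1 98.6] ang 69.3 z 0.0403 n 626
w3 bat [ 0.4908 -0.1448] tn [-150.8  -38.7] size [62.8 46.3] ang 77.33 z 0.0392 n 6814
t 3.58 pos [ 0.5007 -0.1475  0.0182] tn [-0.1512 -0.049 ] yaw -12.56 rp [3.1415e+00 6.0000e-04] F [ 0.31 -0.17  0.84] Ftn -0.1 -0.34 w 0.0353
```

View pics/s3c.png

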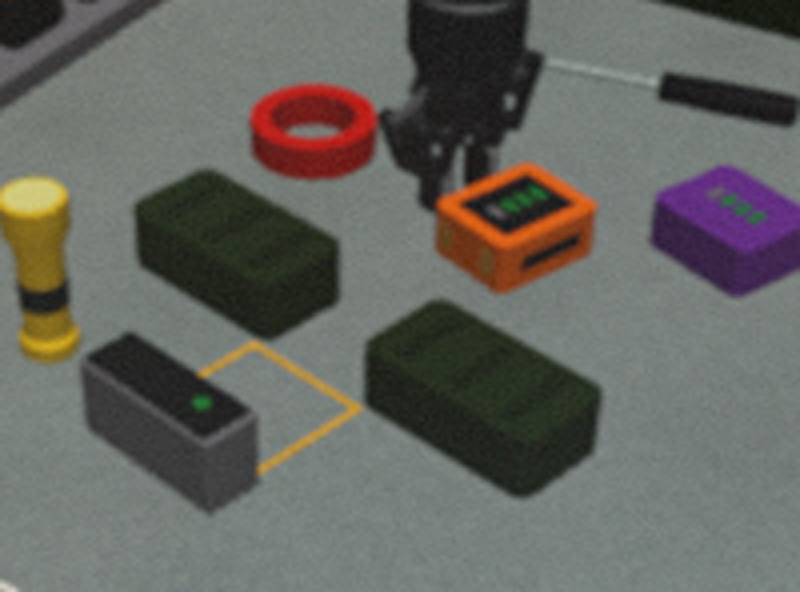

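View pics/w3.png

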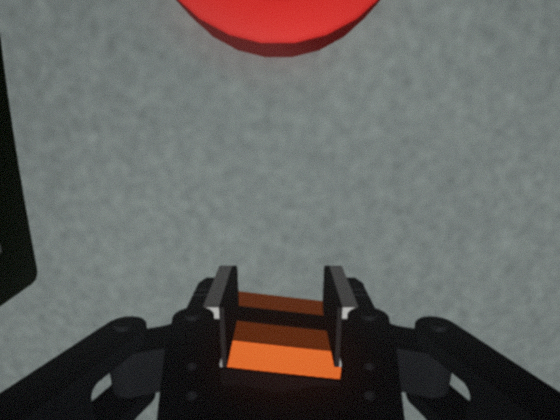

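```bash
python3 - <<'E'
s=open('h.py').read()
s=s.replace("    q=C[l==k]; r","    q=C[(l==k)&org] if name=='side' else C[l==k]; r")
open('h.py','w').write(s)
E
python3 - <<'E'
from h import *
i,T=T_of('side')
bat('s3b','side')
E
```

```text
s3b bat [ 0.4536 -0.1384] tn [-152.6   -1. ] size [87.3 78.6] ang 68.06 z 0.0397 n 354
```

Request:
{"op": "carry_out", "data": {
  "series": [
    [-0.002,0,0,0,0,0,150],
    [-0.003,0,0,0,0,0,150],
    [-0.004,0,0,0,0,0,150],
    [-0.004,0,0,0,0,0,150]
  ]
}}

```text
clock: 4.12
position: [0.4969, -0.1465, 0.0183]
tool_rot: [3.142, 0.0, -0.219]
force: [-0.1, -0.7, 0.2]
grip_width: 0.0353
```

```bash
python3 - <<'E'
from h import *
rep(); bat('s4','side'); bat('w4','wrist'); p=cv2.imread('pics/w4.png'); cv2.imwrite('pics/w4c.png',cv2.resize(p[260:400,190:380],None,fx=4,fy=4,interpolation=cv2.INTER_CUBIC))
E
```

```text
t 4.12 pos [ 0.4969 -0.1465  0.0183] tn [-0.1511 -0.045 ] yaw -12.55 rp [3.1416e+00 4.0000e-04] F [-0.06 -0.75  0.22] Ftn -0.74 -0.11 w 0.0353
s4 bat [ 0.4511 -0.1386] tn [-153.3    1.4] size [88.  81.7] ang 71.52 z 0.0396 n 366
w4 bat [ 0.4869 -0.144 ] tn [-150.8  -34.7] size [62.8 46.3] ang 77.32 z 0.0393 n 6950
```

View pics/w4c.png

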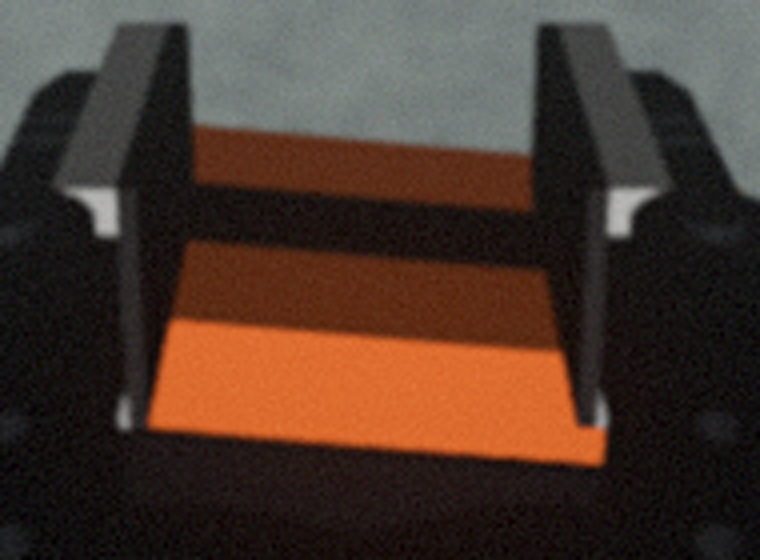

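Request:
{"op": "carry_out", "data": {
  "series": [
    [0.006,0,0,0,0,0,150],
    [0.02,0,0,0,0,0,150],
    [0.03,0,-0.02,0,0,0,150],
    [0.03,0.03,-0.06,0,0,0,150],
    [0.03,0.075,-0.09,0,0,0.2,150],
    [0.02,0.09,-0.092,0,0,0.4,150],
    [0.0,0.095,-0.092,0,0,0.6,150],
    [-0.02,0.1,-0.092,0,0,0.8,150],
    [-0.02,0.1,-0.092,0,0,0.8,150]
  ]
}}

```text
clock: 5.35
position: [0.4554, -0.2403, 0.1106]
tool_rot: [3.141, 0.0, -1.024]
force: [0.6, -0.2, -0.0]
grip_width: 0.0354
```

```bash
python3 - <<'E'
from h import *
rep(); bat('t5'); bat('s5','side')
p=cv2.imread('pics/t5.png');cv2.imwrite('pics/t5c.png',cv2.resize(p[130:330,190:450],None,fx=3,fy=3,interpolation=cv2.INTER_CUBIC))
i,T=T_of('top');C=cloud(np.load('pics/top0.npy'),i,T);z=C[...,2]
l=cv2.connectedComponents((np.abs(z-.0405)<.006).astype(np.uint8),connectivity=4)[1]
q=C[l==l[278,396]];r=cv2.minAreaRect((q[:,:2]*1000).astype(np.float32));print('purple',(to_tn(cv2.boxPoints(r)/1000)*1000).round(1))
E
```

```text
t 5.35 pos [ 0.4554 -0.2403  0.1106] tn [-0.2517 -0.0249] yaw -58.66 rp [3.1412e+00 1.0000e-04] F [ 0.56 -0.2  -0.05] Ftn -0.07 -0.59 w 0.0354
t5 bat [ 0.4491 -0.139 ] tn [-154.1    3.3] size [84.5 70.9] ang 72.0 z 0.0408 n 1184
s5 bat [ 0.448  -0.1377] tn [-153.1    4.7] size [86.5 73.8] ang 70.51 z 0.0397 n 350
purple [[-280.1  149. ]
 [-293.1   65.5]
 [-222.4   54.5]
 [-209.4  138. ]]
```

View pics/t5c.png

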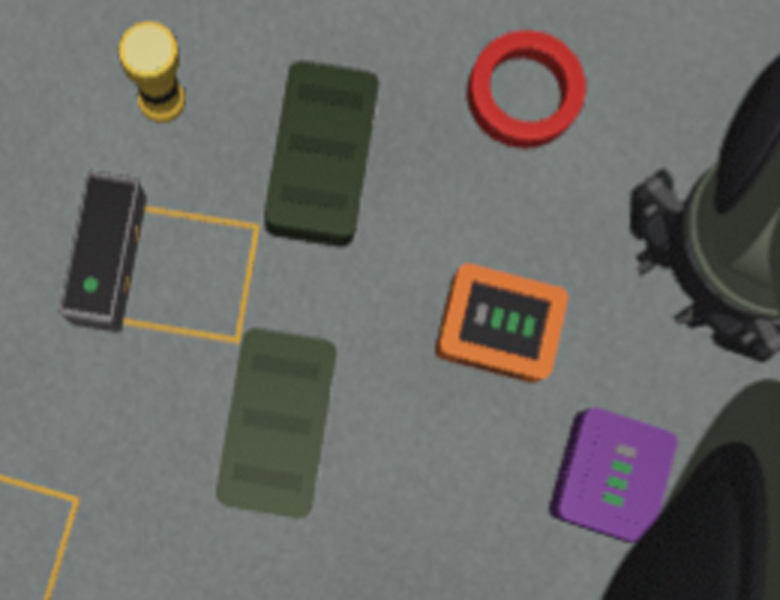

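```bash
python3 - <<'E'
from h import *
rep(); x=from_tn(-.2238,.00995); print(x, shift([*x,.111],72.0))
E
```

```text
t 5.45 pos [ 0.4566 -0.24    0.1105] tn [-0.2511 -0.026 ] yaw -58.42 rp [-3.1414e+00 -4.0000e-04] F [ 0.03 -0.76 -0.12] Ftn -0.74 -0.2 w 0.0351
[ 0.4274579  -0.20554064] (array([-0.0446,  0.0068, -0.0005]), array([ 3.0000e-04, -5.0000e-04, -2.2762e+00]))
```

Request:
{"op": "carry_out", "data": {
  "series": [
    [-0.045,0.007,0,0,0,-0.18,150],
    [-0.045,0.007,0,0,0,-0.36,150],
    [-0.045,0.007,0,0,0,-0.54,150],
    [-0.045,0.007,0,0,0,-0.72,150],
    [-0.045,0.007,0,0,0,-0.9,150],
    [-0.045,0.007,0,0,0,-1.08,150],
    [-0.045,0.007,0,0,0,-1.26,150],
    [-0.045,0.007,0,0,0,-1.44,150],
    [-0.045,0.007,0,0,0,-1.62,150],
    [-0.045,0.007,0,0,0,-1.8,150]
  ]
}}

```text
clock: 6.7
position: [0.4272, -0.2054, 0.1104]
tool_rot: [3.141, -0.0, 0.788]
force: [-1.4, -1.2, 0.1]
grip_width: 0.0354
```

Request:
{"op": "carry_out", "data": {
  "series": [
    [0,0,0,0,0,-0.18,150],
    [0,0,0,0,0,-0.36,150],
    [0,0,0,0,0,-0.476,150],
    [0,0,0,0,0,-0.476,150],
    [0,0,0,0,0,-0.476,150]
  ]
}}

```text
clock: 7.32
position: [0.4266, -0.2053, 0.1104]
tool_rot: [3.141, -0.0, 1.254]
force: [-0.6, 0.6, -0.8]
grip_width: 0.035
```

```bash
python3 - <<'E'
from h import *
rep(); x=from_tn(-.2238,.00995); print(x, shift([*x,.018],72.0))
E
```

```text
t 7.33 pos [ 0.4266 -0.2053  0.1104] tn [-0.2238  0.0108] yaw 71.87 rp [ 3.1413e+00 -1.0000e-04] F [-0.65  0.59 -0.75] Ftn 0.44 0.76 w 0.035
[ 0.4274579  -0.20554064] (array([0.    , 0.0008, 0.0924]), array([ 0.0003, -0.0001, -0.0023]))
```

Request:
{"op": "carry_out", "data": {
  "series": [
    [0,0.001,0.05,0,0,0,150],
    [0,0.001,0.08,0,0,0,150],
    [0,0.001,0.092,0,0,0,150],
    [0,0.001,0.092,0,0,0,150],
    [0.005,0.001,0.092,0,0,0,150],
    [0.01,0.001,0.092,0,0,0,150],
    [0.013,0.001,0.092,0,0,0,150],
    [0.016,0.001,0.092,0,0,0,150],
    [0.019,0.001,0.092,0,0,0,150],
    [0.022,0.001,0.092,0,0,0,150]
  ]
}}

```text
clock: 8.57
position: [0.434, -0.1848, 0.0184]
tool_rot: [-3.142, 0.0, 1.256]
force: [-1.1, -2.9, 1.7]
grip_width: 0.0353
```

```bash
python3 - <<'E'
from h import *
rep(); bat('t6'); bat('s6','side'); bat('w6','wrist')
E
```

```text
t 8.57 pos [ 0.434  -0.1848  0.0184] tn [-0.2021  0.0081] yaw 71.98 rp [-3.1416e+00  4.0000e-04] F [-1.11 -2.86  1.67] Ftn -3.03 0.46 w 0.0353
t6 bat [ 0.4506 -0.135 ] tn [-149.9    2.7] size [85.3 70.9] ang 72.13 z 0.0407 n 1130
s6 bat [ 0.4494 -0.1349] tn [-150.1    3.9] size [91.5 75.8] ang 72.71 z 0.0395 n 362
w6 bat [ 0.4478 -0.1443] tn [-159.6    3.4] size [107.1  71.2] ang 72.34 z 0.0395 n 57255
```

View pics/w6.png

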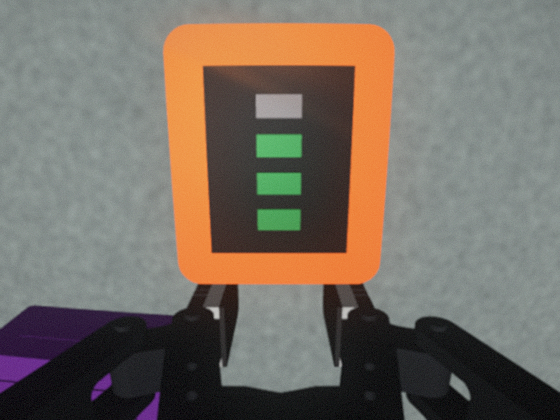

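View pics/t6.png

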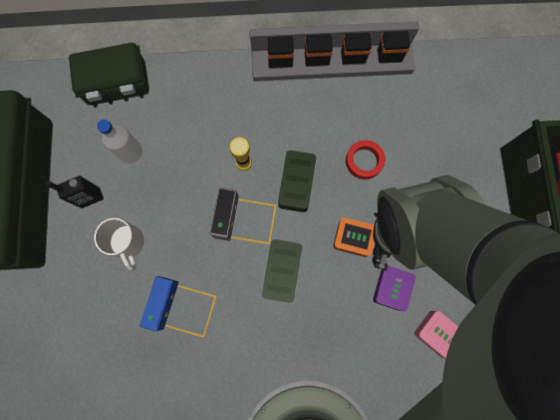

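Request:
{"op": "carry_out", "data": {
  "series": [
    [0.003,0,0,0,0,0,150],
    [0.006,0,0,0,0,0,150],
    [0.009,0,0,0,0,0,150],
    [0.012,0,0,0,0,0,150],
    [0.015,0,0,0,0,0,150],
    [0.018,0.0005,0,0,0,-0.01,150],
    [0.021,0.001,0,0,0,-0.02,150],
    [0.024,0.0015,0,0,0,-0.03,150],
    [0.027,0.0019,0,0,0,-0.04,150],
    [0.03,0.0023,0,0,0,-0.05,150]
  ]
}}

```text
clock: 9.98
position: [0.4456, -0.1565, 0.0183]
tool_rot: [3.142, -0.0, 1.307]
force: [-0.6, -1.0, -0.3]
grip_width: 0.035
```

```bash
python3 - <<'E'
from h import *
rep(); bat('t7'); bat('s7','side')
E
```

```text
t 9.97 pos [ 0.4456 -0.1565  0.0183] tn [-0.172   0.0029] yaw 74.91 rp [ 3.1416e+00 -1.0000e-04] F [-0.63 -1.03 -0.34] Ftn -1.14 0.4 w 0.035
t7 bat [ 0.4597 -0.1058] tn [-1.194e+02  1.000e-01] size [84.5 71. ] ang 75.09 z 0.0407 n 1104
s7 bat [ 0.457  -0.1059] tn [-120.1    2.7] size [90.6 74.7] ang 75.18 z 0.0399 n 372
```

Request:
{"op": "carry_out", "data": {
  "series": [
    [0.003,0.0005,0,0,0,-0.009,150],
    [0.006,0.0009,0,0,0,-0.018,150],
    [0.009,0.0013,0,0,0,-0.027,150],
    [0.012,0.0017,0,0,0,-0.036,150],
    [0.015,0.002,0,0,0,-0.044,150],
    [0.019,0.0018,0,0,0,-0.044,150],
    [0.023,0.0016,0,0,0,-0.044,150],
    [0.027,0.0014,0,0,0,-0.044,150],
    [0.031,0.0012,0,0,0,-0.044,150],
    [0.035,0.0011,0,0,0,-0.044,150]
  ]
}}

```text
clock: 11.32
position: [0.4557, -0.123, 0.0183]
tool_rot: [-3.142, 0.0, 1.351]
force: [-0.7, -3.3, 1.0]
grip_width: 0.0353
```

```bash
python3 - <<'E'
from h import *
rep(); bat('t8'); bat('s8','side');bat('w8','wrist')
p=cv2.imread('pics/t8.png');cv2.imwrite('pics/t8c.png',cv2.resize(p[130:330,190:450],None,fx=3,fy=3,interpolation=cv2.INTER_CUBIC))
E
```

```text
t 11.32 pos [ 0.4557 -0.123   0.0183] tn [-0.1371  0.0003] yaw 77.39 rp [-3.1415  0.    ] F [-0.7  -3.27  0.95] Ftn -3.35 -0.03 w 0.0353
t8 bat [ 0.4675 -0.0716] tn [-84.3  -0.1] size [84.2 70.7] ang 77.34 z 0.0407 n 1048
s8 bat [ 0.4653 -0.0717] tn [-84.9   2.1] size [92.5 72.4] ang 77.55 z 0.0397 n 389
w8 bat [ 0.4657 -0.0818] tn [-94.7  -0.5] size [107.4  70.9] ang 77.41 z 0.0395 n 57236
```

View pics/t8c.png

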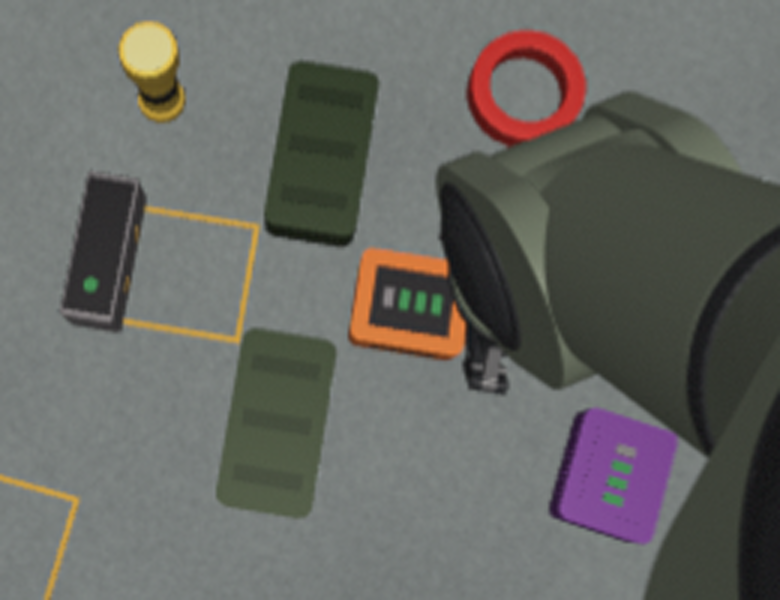

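View pics/w8.png

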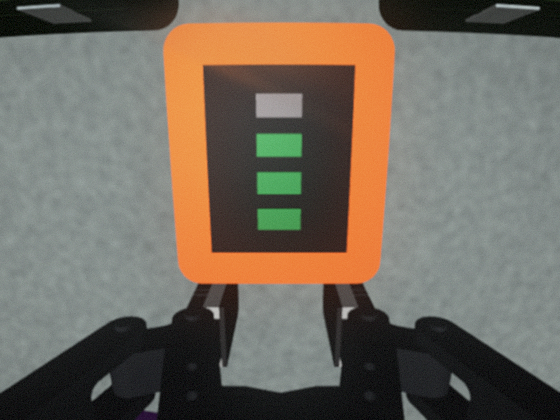

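Request:
{"op": "carry_out", "data": {
  "series": [
    [0.005,0,0,0,0,0,150],
    [0.01,0,0,0,0,0,150],
    [0.015,0,0,0,0,0,150],
    [0.02,0,0,0,0,0,150],
    [0.025,0,0,0,0,0,150],
    [0.03,0,0,0,0,0,150],
    [0.035,0,0,0,0,0,150],
    [0.04,0,0,0,0,0,150],
    [0.045,0,0,0,0,0,150],
    [0.05,0,0,0,0,0,150]
  ]
}}

```text
clock: 12.72
position: [0.4667, -0.0741, 0.0183]
tool_rot: [-3.142, -0.0, 1.351]
force: [-0.0, -1.9, -2.5]
grip_width: 0.0353
```

```bash
python3 - <<'E'
from h import *
rep(); bat('t9'); bat('w9','wrist')
E
```

```text
t 12.72 pos [ 0.4667 -0.0741  0.0183] tn [-0.087   0.0002] yaw 77.39 rp [-3.1416 -0.    ] F [-0.03 -1.89 -2.51] Ftn -1.85 -0.38 w 0.0353
t9 bat [ 0.4837 -0.0236] tn [-33.9  -5.4] size [83.  80.4] ang 77.36 z 0.0407 n 918
w9 bat [ 0.4766 -0.0324] tn [-44.1  -0.4] size [106.9  70.9] ang 77.29 z 0.0395 n 57255
```

View pics/w9.png

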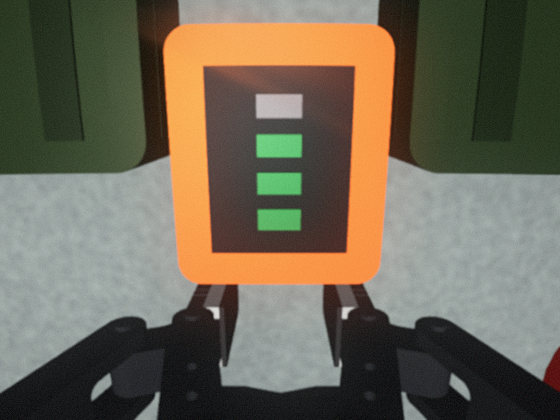

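Request:
{"op": "carry_out", "data": {
  "series": [
    [0.005,0,0,0,0,0,150],
    [0.01,0,0,0,0,0,150],
    [0.015,0,0,0,0,0,150],
    [0.02,0,0,0,0,0,150],
    [0.025,0,0,0,0,0,150],
    [0.03,0,0,0,0,0,150],
    [0.035,0,0,0,0,0,150],
    [0.04,0,0,0,0,0,150],
    [0.045,0,0,0,0,0,150],
    [0.05,0,0,0,0,0,150]
  ]
}}

```text
clock: 14.08
position: [0.4776, -0.0253, 0.0183]
tool_rot: [-3.142, 0.0, 1.351]
force: [-1.6, -3.2, 1.8]
grip_width: 0.0354
```

```bash
python3 - <<'E'
from h import *
rep(); bat('w10','wrist'); bat('s10','side')
E
```

```text
t 14.07 pos [ 0.4776 -0.0253  0.0183] tn [-0.037   0.0002] yaw 77.39 rp [-3.1415  0.    ] F [-1.64 -3.24  1.85] Ftn -3.52 0.9 w 0.0354
w10 bat [0.4874 0.0156] tn [ 5.1 -0.5] size [106.9  70.8] ang 77.23 z 0.0395 n 57246
s10 bat [0.4914 0.0264] tn [16.5 -2. ] size [88. 79.] ang 77.98 z 0.0397 n 430
```

View pics/w10.png

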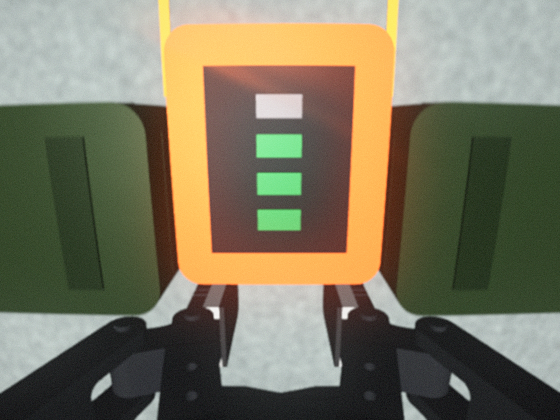

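Request:
{"op": "carry_out", "data": {
  "series": [
    [0.006,0,0,0,0,0,150],
    [0.012,0,0,0,0,0,150],
    [0.018,0,0,0,0,0,150],
    [0.024,0,0,0,0,0,150],
    [0.03,0,0,0,0,0,150],
    [0.036,0,0,0,0,0,150],
    [0.042,0,0,0,0,0,150],
    [0.048,0,0,0,0,0,150],
    [0.054,0,0,0,0,0,150],
    [0.06,0,0,0,0,0,150]
  ]
}}

```text
clock: 15.42
position: [0.4907, 0.0333, 0.0183]
tool_rot: [3.142, -0.0, 1.351]
force: [0.1, -0.9, -1.7]
grip_width: 0.0353
```

```bash
python3 - <<'E'
from h import *
rep(); bat('w11','wrist'); bat('t11','top');bat('s11','side')
p=cv2.imread('pics/t11.png');cv2.imwrite('pics/t11c.png',cv2.resize(p[130:330,160:420],None,fx=3,fy=3,interpolation=cv2.INTER_CUBIC))
E
```

```text
t 15.43 pos [0.4907 0.0333 0.0183] tn [0.0231 0.0001] yaw 77.39 rp [ 3.1416 -0.    ] F [ 0.06 -0.93 -1.68] Ftn -0.89 -0.26 w 0.0353
w11 bat [0.5005 0.0743] tn [65.2 -0.5] size [106.9  70.9] ang 77.19 z 0.0395 n 57253
t11 bat [0.4817 0.1043] tn [90.4 24.3] size [94.4 42. ] ang 43.99 z 0.0402 n 382
s11 bat [0.4997 0.0817] tn [72.3  1.9] size [85.6 74.9] ang 76.91 z 0.0398 n 405
```

View pics/w11.png

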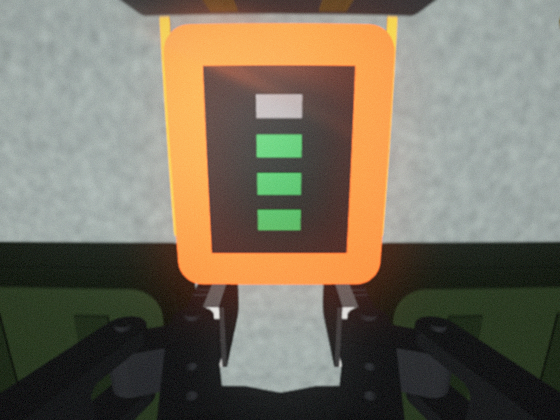

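View pics/t11c.png

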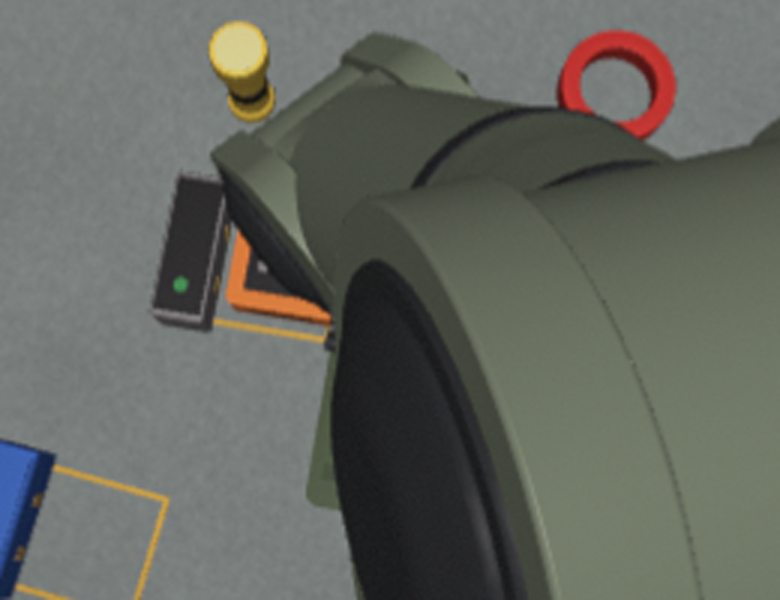

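Request:
{"op": "carry_out", "data": {
  "series": [
    [0.003,0,0,0,0,0,150],
    [0.006,0,0,0,0,0,150],
    [0.008,0,0,0,0,0,150],
    [0.009,0,0,0,0,0,150],
    [0.0095,0,0,0,0,0,150],
    [0.01,0,0,0,0,0,150]
  ]
}}

```text
clock: 16.32
position: [0.4928, 0.0426, 0.0183]
tool_rot: [-3.142, 0.0, 1.351]
force: [-1.2, -3.0, 1.8]
grip_width: 0.0355
```

```bash
python3 - <<'E'
from h import *
rep(); bat('s12','side'); bat('w12','wrist')
p=cv2.imread('pics/s12.png');cv2.imwrite('pics/s12c.png',cv2.resize(p[190:290,220:350],None,fx=6,fy=6,interpolation=cv2.INTER_CUBIC))
E
```

```text
t 16.32 pos [0.4928 0.0426 0.0183] tn [0.0326 0.0001] yaw 77.39 rp [-3.1416e+00  1.0000e-04] F [-1.16 -2.99  1.82] Ftn -3.17 0.48 w 0.0355
s12 bat [0.5014 0.0874] tn [78.2  1.4] size [74.4 73.7] ang 77.42 z 0.0396 n 318
w12 bat [0.5024 0.0851] tn [76.2 -0.1] size [108.7 108.7] ang 77.27 z 0.0395 n 60884
```

View pics/s12c.png

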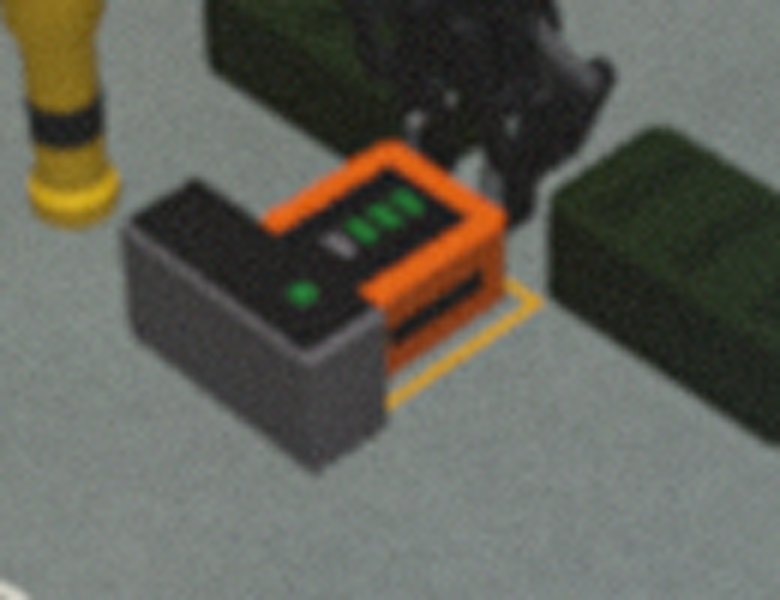

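View pics/w12.png

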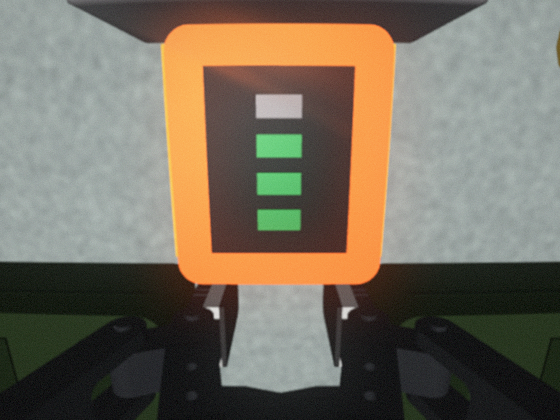

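Request:
{"op": "carry_out", "data": {
  "series": [
    [0.0005,0,0,0,0,0,150],
    [0.001,0,0,0,0,0,150],
    [0.001,0,0,0,0,0,150]
  ]
}}

```text
clock: 16.8
position: [0.4931, 0.0437, 0.0183]
tool_rot: [3.142, -0.0, 1.351]
force: [-1.0, -2.2, 1.6]
grip_width: 0.035
```

Request:
{"op": "carry_out", "data": {
  "series": [
    [0.0003,0,0,0,0,0,150],
    [0.0006,0,0,0,0,0,150],
    [0.0006,0,0,0,0,0,150]
  ]
}}

```text
clock: 17.18
position: [0.4932, 0.0442, 0.0183]
tool_rot: [3.142, 0.0, 1.351]
force: [-1.4, -3.0, 1.8]
grip_width: 0.0347
```

Request:
{"op": "carry_out", "data": {
  "series": [
    [0.0003,0,0,0,0,0,150],
    [0.0006,0,0,0,0,0,150],
    [0.0006,0,0,0,0,0,150]
  ]
}}

```text
clock: 17.55
position: [0.4932, 0.0442, 0.0183]
tool_rot: [-3.141, 0.001, 1.35]
force: [-1.2, -6.9, 2.7]
grip_width: 0.0357
```

Request:
{"op": "carry_out", "data": {
  "series": [
    [0.0003,0,0,0,0,0,150],
    [0.0006,0,0,0,0,0,150],
    [0.0006,0,0,0,0,0,150]
  ]
}}

```text
clock: 17.92
position: [0.4931, 0.0442, 0.0183]
tool_rot: [-3.141, 0.002, 1.35]
force: [-1.3, -10.3, 4.9]
grip_width: 0.0351
```

Request:
{"op": "carry_out", "data": {
  "series": [
    [-0.002,0,0,0,0,0,150],
    [-0.006,0,0,0,0,0,150],
    [-0.012,0,0,0,0,0,150],
    [-0.014,0,0,0,0,0,150],
    [-0.014,0,-0.03,0,0,0,150],
    [-0.014,0,-0.08,0,0,0,150],
    [-0.05,0,-0.12,0,0,0,150],
    [-0.1,0,-0.14,0,0,0,150],
    [-0.15,0,-0.14,0,0,0,150],
    [-0.19,0,-0.14,0,0,0,150]
  ]
}}

```text
clock: 19.18
position: [0.4514, -0.1421, 0.1587]
tool_rot: [3.141, 0.0, 1.35]
force: [1.1, 0.1, -0.4]
grip_width: 0.0351
```

```bash
python3 - <<'E'
from h import *
rep(); bat('t13'); bat('s13','side')
for f,a in (('t13',(130,280,200,350)),('s13',(190,290,220,350))):
    p=cv2.imread(f'pics/{f}.png');cv2.imwrite(f'pics/{f}c.png',cv2.resize(p[a[0]:a[1],a[2]:a[3]],None,fx=4 if f[0]=='t' else 6,fy=4 if f[0]=='t' else 6,interpolation=cv2.INTER_CUBIC))
i,T=T_of('top');d=imaging.grab_frame('top')[1];C=cloud(d,i,T)
for k,(u,v) in dict(A=(297,180),B=(282,270),dock=(225,205)).items():
    l=cv2.connectedComponents(((np.abs(C[...,2]-C[v,u,2])<.006)&(d>0)).astype(np.uint8),connectivity=4)[1]
    q=C[l==l[v,u]];r=cv2.minAreaRect((q[:,:2]*1000).astype(np.float32));print(k,np.round(r[0],1),np.round(r[1],1),round(r[2],2))
E
```

```text
t 19.18 pos [ 0.4514 -0.1421  0.1587] tn [-0.1567  0.0004] yaw 77.33 rp [3.1408e+00 4.0000e-04] F [ 1.1   0.12 -0.42] Ftn 0.36 -1.05 w 0.0351
t13 bat [0.505  0.0957] tn [87.1 -0.3] size [84.6 70.6] ang 77.52 z 0.0406 n 1177
s13 bat [0.5014 0.0886] tn [79.4  1.7] size [71.1 73.6] ang 77.69 z 0.0397 n 300
A [587.9 -12.2] [ 69.9 131.1] 77.36
B [383.8  33.6] [ 70. 130.] 77.37
dock [517.7 156.1] [ 40.1 109.2] 77.6
```

View pics/t13c.png

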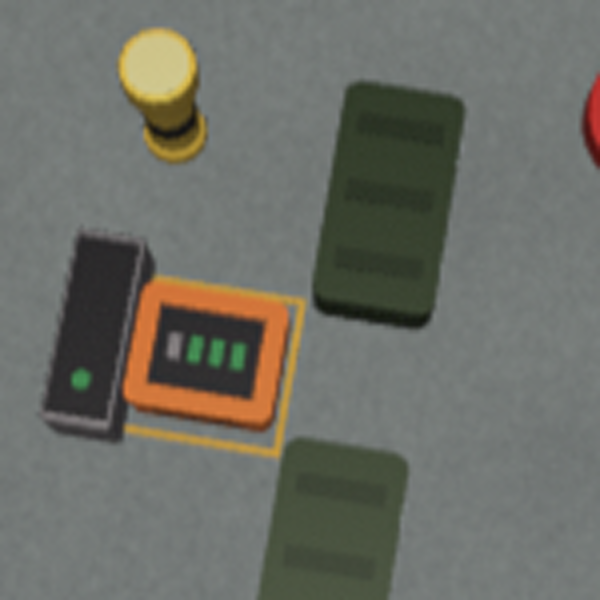

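View pics/s13c.png

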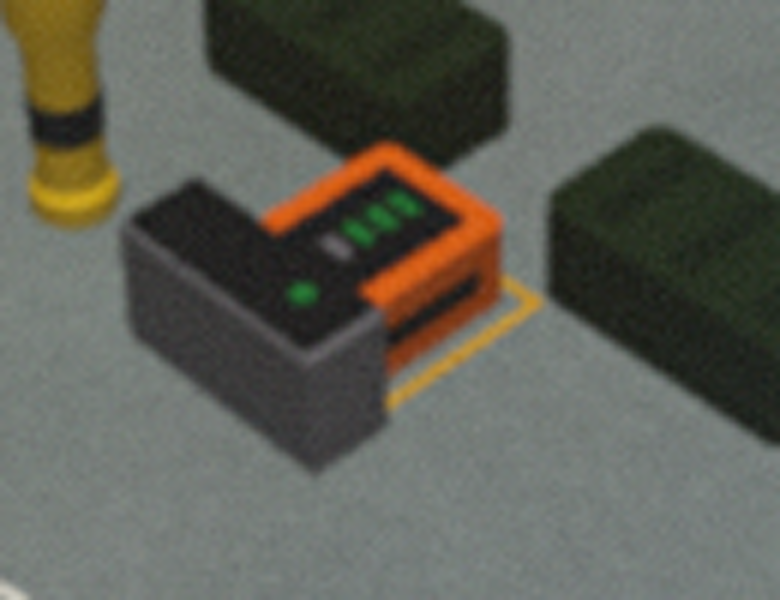

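View pics/t13.png

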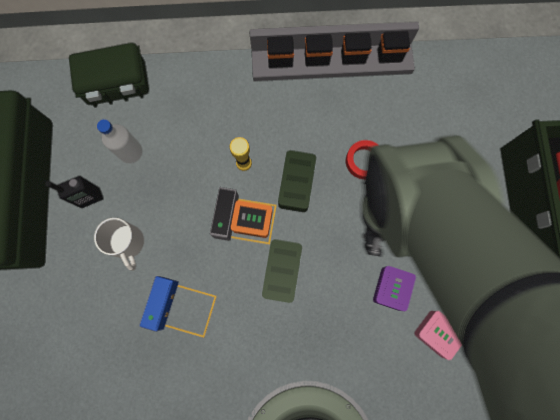

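The battery sits flat against the grey dock: centre 42 mm from the face, 0.3 mm off the axis, parallel within 0.1°. Nothing else has moved, and the hand is clear.

```bash
python3 - <<'E'
from workcell import ticket
print(ticket.job_done())
E
```

```text
the job is handed in; nothing more can be done
None
```

The orange battery is home against the grey dock, and I handed the job in after about 19 s of the 64 s allowed. I nudged its right side with the two half-open fingertips to straighten it. Then I pushed it from behind along a slight arc and straight through the gap. I stopped when the arm stalled against the dock at about 10 N, then backed off and raised the hand clear.

**Last checks (top camera):**
- **Position:** the battery centre is 42 mm from the dock face, within about 0.2 mm. It is about 0.3 mm off the dock axis.
- **Alignment:** the battery reads 77.52° and the dock 77.60°. It lies flat, with its top at 40.6 mm.
- **Surroundings:** the cases and dock measured unchanged. The other things look to be where they were, but the arm partly hid the tape roll and the pink battery in the last picture. The screwdriver was fully hidden.

**What disagreed:**
- The side camera put the battery 1–3 mm to one side of the top camera's reading. In its last frame it also read about 8 mm short along the travel, because the dock hides part of the battery. I relied on the top camera, the wrist camera and the contact force.
- I turned the hand the wrong way once while it was raised, and corrected it before going on. It touched nothing.

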